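# Open the squeeze-and-turn screw tub

## Robot

A 6-joint arm with a two-finger parallel gripper is mounted at the origin on the work surface. World frame = base frame: x ahead of the robot, y to its left, z up, the work surface at z = 0. Lengths are in m, angles in rad, forces in N, time in s.
With the tool pointing down it reaches from about 0.25 to 0.725 m from the base axis. Payload 4 kg.
Tool frame: the origin (TCP) lies on the centre line of the jaws, within the pads' length; the fingertips stand 19 mm ahead of it and the grasp point (between the pads) is the TCP; z points along the fingers, y is the line along which they close (so a half turn about z gives the same grasp; the last joint's range is limited). The gripper opens to 85 mm and grips with 20 to 120 N. Pads are 22 mm wide; open, the fingers measure 114 mm over their backs; the gripper's body (76 mm by 85 mm) begins 54 mm behind the grasp point. The pads swing forward as they close: fully open they stand 13 mm farther back than shut.
Start: joints at [1.21, 0.241, 0.005, 1.335, 0, 1.571], TCP at [0.177, 0.468, 0.25] pointing down, gripper open.
Joint ranges: [-2.72, 2.72], [-1.05, 1.87], [-1.09, 1.28], [-1.99, 2.15], [-1.42, 1.44], [-3.14, 3.14]. Speed limits (rad/s): [2.79, 2.79, 3.14, 3.14, 3.14, 3.14].

## Interface

Orientations are given as [roll, pitch, yaw] about the fixed x, y, z axes, in that order (R = Rz(yaw) Ry(pitch) Rx(roll)).
In Python, from workcell import robot, vision, job_done, models gives the robot as it stands. The module is installed in compiled form; this text tells all that it offers.
- The arm moves only by the tool move_arm, never from a script. Its argument "motion" is a list that holds one entry, the list of rows, each a list of 7 numbers: the opening, from 0 (shut) to 1 (fully open), then the shift along the world's x, y, z scaled (see below), then the turn, a rotation vector about the world's x, y, z scaled (see below). In form: [[[hand, dx, dy, dz, ax, ay, az], ...]]. A call has exactly 8 rows; each row shifts and turns the commanded pose from where the row before left it; what a row does not reach is not made up. The controller multiplies each number of a shift by 0.03 m and each number of a turn by 0.15 rad. A row lasts 1/10 s, in which the tool goes at most 50 mm and 8.59 degrees, less where a joint would pass 70% of its speed; a pose out of reach is approached as far as the arm can. A call with a number of a shift or a turn outside -1 to 1 is refused whole. A call with a gripper value outside its range is refused whole. The fingers move at their own pace and stop on an object; "newtons" is the grip in N (left out, the last holds). Time passes only in rows, so rows that do not move let the fingers close, or fill a call up. It gives the time, the measured TCP pose, the force, the opening and the grip force at its end, in the units of the state.
- robot.read_state(): the state, without advancing time (a new reading comes with each control period).
- vision.camera(name): name is "scene" or "top" or "wrist"; returns a dict with "image" (384x512x3 uint8, blue, green, red), "fx", "fy", "cx", "cy" (pixels), "rvec" (rotation vector, rad) and "tvec" (3), from world to camera coordinates, as OpenCV has them. Camera axes: x right, y down, z forward; pixel columns grow to the right and rows downward; lengths in m; the calibration is good to about 2 mm. A picture is of the moment at which its call begins. There is no depth.
- job_done(): hands the job in; it is judged then, once.
Trained networks look in the newest picture that a camera, given by its name, has taken for a name from the list of things; names that differ only in an ending like _2 or _b are one class to them, and where a whole thing is asked for, a point or a joint stands for the part that bears it (a point fixed in the world has none). Each returns a list of dicts, best first, with "conf" (0 to 1); they miss things now and then, are a little off and sometimes report something else, mostly with a low value. They report only what shows in the picture. A call takes as long as a camera call. They do not tell look-alikes from the thing itself.
- models.search_frame(name, camera): "location" ([column, row] in pixels, amid what is visible of it).
The state is a dict: "time": time; "q": joint angles; "qvel": joint speeds; "tau": joint torques, N m; "tool_pos": TCP position; "tool_rot": TCP orientation; "contact_force": force on the tool from outside, world axes, zero at the start; "moment": the same for the moment, N m; "opening": finger opening in m; "grasp_force": force on a finger pad.
Only numpy, scipy, OpenCV 4.12 (cv2) and the standard library are available. Lean on these libraries where they do the work, as an engineer would, in place of code of your own. Each camera call takes 0.05 s, during which the arm holds its last target. There are 200 camera calls.

## Task

Open the tub of computer screws: squeeze the two white tabs of its red safety cap gently, keep them squeezed while turning the cap anticlockwise until you feel it come up against its end stop, then lift it straight off without forcing it. Set the cap down right way up, opening down, near the middle of the green tray, without dropping it, and let go. Do not crush or wrench the cap, and leave the screwdriver, the mug and the fan where they are.

Things in the scene. Friction and masses are not known exactly. Their poses are not given: they have to be found in the camera images.
- cap: Red round bayonet safety cap, 32 mm high, 49 mm across, about 40 g, white disc on its flat top. Origin: on its axis at its lower rim, about 87 mm above the desk when seated; z up, y points to tab_a, -y to tab_b. It cracks if squeezed with over 60 N a side, or forced against the neck (over 50 N, e.g. turned 0.08 rad on past its stop, or on a locked tab).
- cap_grip (a point): Middle between the two tabs, on the cap's axis, 20 mm above its rim. The white ribbed tabs stand out at the cap's +y and -y: paddles 20 mm wide, from 10 to 30 mm above the rim, 62 mm over their outer faces at rest, 53 mm fully pressed. Below each a tooth, outside the rim, runs down to 1 mm above rim height.
- cap_top (a point): Centre of the cap's top. The cap turns anticlockwise (seen from above) only while both tabs are pressed in, rubbing lightly: a springy seal pushes it up with about 5 N. At 0.35 to 1.46 rad from its start, differing every time, it meets a solid end stop that can only be felt (slowly: 0.2 to 0.4 N m). It lifts off only at the stop or up to 0.1 rad before it, without load on the stop.
- tab_a (a joint): Push-in of the tab at the cap's +y side, m: 0 = out, 0.0045 = fully in. Sprung: 2 N at the start, 11 N fully in. From 0.0035 on, it clears its lock.
- tab_b (a joint): The same for the tab at the cap's -y side.
- tub: White round screw tub with a blue band, 80 mm across, its shoulder 82 mm above the desk, screwed on a heavy grey base plate of 150 x 110 x 12 mm that does not move. Origin: under the base's centre, on the tub's axis; z up. The neck under the cap is 34 mm wide (41 mm over its two bayonet lugs) and ends 112 mm above the desk. Two white tab stops, 7 mm wide, stand 12 mm high on the shoulder.
- tub_mouth (a point): Centre of the neck's upper rim, on the tub's axis, 112 mm above the desk.
- tray: Green square parts tray, 160 x 160 mm, 14 mm high, walls 4 mm, fixed. Origin: centre of its underside.
- tray_floor (a point): Centre of the tray's inner floor, about 5 mm above the desk.
- screwdriver: Loose screwdriver lying on the desk at the robot's left, origin under its middle. Leave alone.
- mug: Blue mug, 80 mm wide, 92 mm high, origin under its centre. Leave alone.
- fan: Black square computer fan, 80 x 80 x 25 mm, lying flat, origin under its centre. Leave alone.
- mini_pc: Black mini computer lying flat at the robot's right, 240 x 200 mm, 68 mm high, heavy, not moving; origin under its centre. Not part of the job.
There are look-alikes about, which are no part of the job. Of the things that look like the cap, the smallest one is meant. Of the things that look like the tub, the largest one is meant.

How it is judged:
By the outcome, as a careful person would: the job done as asked, in the order asked, and still so for the second after the job is handed in, with the robot touching nothing.
It also fails if it takes over 67 s, if anything falls off the work surface, if the arm or the gripper's body presses on something with over 40 N, if the wrist force passes 120 N, or if a joint passes its speed limit or range.

## Working session

There is one attempt and no reset: what is moved stays moved. The work goes in short steps, Python scripts to look and compute and a tool call to move; the robot and the scene stay as the last step left them, time stands still between calls to the robot, and variables do not carry over. Pictures are saved under pics/ and viewed, at most 10 in all, crops included, and the job is handed in when it is done.

Besides the shell and the picture viewer there is one more tool, called after "Call:" as a command line: name --argument value ..., lists and objects as JSON in quotes. move_arm: Moves the arm, as the interface text tells. Its arguments: {"type":"object","properties":{"motion":{"type":"array","items":{"type":"array","items":{"type":"array","items":{"type":"number","minimum":-1,"maximum":1}}}},"newtons":{"type":"number"}},"required":["motion"]}

```bash
mkdir -p pics
cat > h.py <<'E'
import numpy as np, cv2
from workcell import robot, vision, job_done, models
def cam(n):
    c=vision.camera(n); c['K']=np.array([[c['fx'],0,c['cx']],[0,c['fy'],c['cy']],[0,0,1.]])
    c['R']=cv2.Rodrigues(np.array(c['rvec'],float))[0]; c['t']=np.array(c['tvec'],float); return c
def ray(c,p,z):
    "world point at height z on pixel p"
    d=c['R'].T@np.linalg.inv(c['K'])@np.array([p[0],p[1],1.]); o=-c['R'].T@c['t']
    return o+d*(z-o[2])/d[2]
def proj(c,P): return cv2.projectPoints(np.array(P,float).reshape(-1,1,3),np.array(c['rvec'],float),c['t'],c['K'],None)[0].reshape(-1,2)
E
python3 - <<'E'
from h import *
a=cam('top');b=cam('scene')
for n,c in(('top',a),('scene',b)):
    cv2.imwrite(f'pics/{n}0.png',cv2.resize(c['image'],None,fx=1.5,fy=1.5,interpolation=cv2.INTER_CUBIC))
    print(n,-c['R'].T@c['t'])
    for k,z in(('cap',.119),('tub',.082),('tray',.005)):
        print(k,[(np.round(d['location']),round(d['conf'],2),ray(c,d['location'],z)[:2].round(3)) for d in models.search_frame(k,n)])
print(robot.read_state())
E
```

```text
top [ 0.29231028 -0.05887171  1.50385936]
cap [(array([210., 134.]), 0.91, array([0.682, 0.123])), (array([258., 224.]), 0.87, array([ 0.403, -0.032]))]
tub [(array([118., 149.]), 0.85, array([0.639, 0.423])), (array([154., 292.]), 0.73, array([0.192, 0.283])), (array([215., 194.]), 0.6, array([0.498, 0.107]))]
tray [(array([310., 186.]), 0.83, array([ 0.54 , -0.198]))]
scene [ 1.45584376 -0.30814014  1.07181825]
cap [(array([251., 194.]), 0.73, array([ 0.502, -0.052])), (array([336., 253.]), 0.72, array([0.78 , 0.107])), (array([307., 190.]), 0.68, array([0.53 , 0.116]))]
tub [(array([317., 146.]), 0.9, array([0.289, 0.246])), (array([417., 220.]), 0.63, array([0.701, 0.402])), (array([307., 213.]), 0.61, array([0.586, 0.099]))]
tray [(array([209., 238.]), 0.76, array([ 0.539, -0.197]))]
{'time': 0.4, 'q': array([ 1.20998492e+00,  2.40729519e-01,  4.78604517e-03,  1.33518560e+00,
       -3.79815574e-05,  1.57079012e+00]), 'qvel': array([-0.00152671, -0.00206311,  0.00414377,  0.00042212,  0.00142404,
       -0.0006854 ]), 'tau': array([ 3.96814248e-04, -3.71780276e+01,  2.52330923e+01,  5.36034844e-03,
        6.92956723e-05,  9.40409819e-06]), 'tool_pos': array([0.17649362, 0.46771342, 0.2501599 ]), 'tool_rot': array([-3.14125990e+00,  3.79794900e-05,  2.78078747e+00]), 'contact_force': array([0.35799071, 0.83773106, 0.29458961]), 'moment': array([ 0.00524372, -0.004748  , -0.01830061]), 'grasp_force': 0.0, 'opening': 0.08581682136849791}
```

View pics/top0.png

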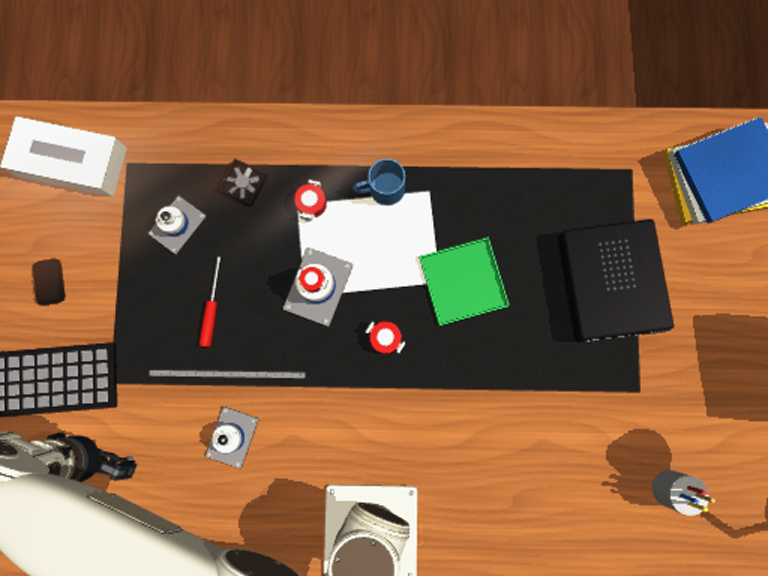

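View pics/scene0.png

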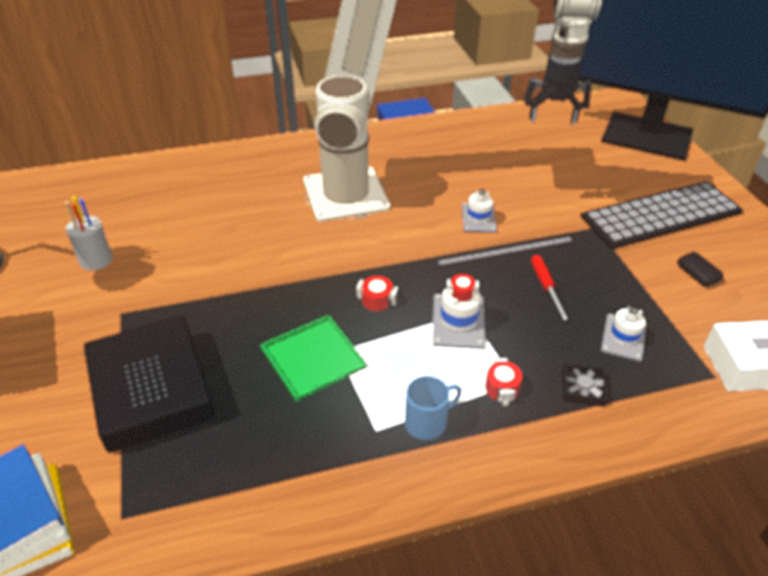

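The top view shows three red caps, at (312,279) on the tub, (310,200) and (386,338), and three tubs, at (316,283), (170,220) and (228,438). The cap at (312,279) is the smallest and sits on the largest tub, so it is the one meant. I'll confirm that in a crop and measure it.

Run:
```python
from h import *
out=[]
for n,p in(('top',(208,186)),('scene',(308,190))):
    c=cam(n);im=c['image'];h=cv2.cvtColor(im,cv2.COLOR_BGR2HSV)
    m=(((h[...,0]<8)|(h[...,0]>172))&(h[...,1]>150)&(h[...,2]>80)).astype(np.uint8)
    k,l,st,ce=cv2.connectedComponentsWithStats(m)
    i=min([i for i in range(1,k) if st[i,4]>20],key=lambda i:np.hypot(*(ce[i]-p)))
    x,y,w,hh,_=st[i]; print(n,ce[i],st[i],ray(c,(x+w/2-.5,y+hh/2-.5),.108 if n=='scene' else .115).round(4))
    out.append(cv2.resize(im[p[1]-30:p[1]+34,p[0]-32:p[0]+32],(390,390),interpolation=cv2.INTER_CUBIC))
    g=((h[...,0]>50)&(h[...,0]<75)&(h[...,1]>150)).astype(np.uint8)
    k,l,st,ce=cv2.connectedComponentsWithStats(g);i=1+st[1:,4].argmax()
    r=cv2.minAreaRect(np.argwhere(l==i)[:,::-1].astype(np.float32));print('tray',r,ray(c,r[0],.009).round(3))
cv2.imwrite('pics/crop1.png',np.hstack(out))
```

```text
top [207.4609375 185.7578125] [200 178  16  16 128] [0.5195 0.1266 0.115 ]
tray ((308.93402099609375, 187.01885986328125), (48.625633239746094, 49.312435150146484), 74.05460357666016) [ 0.537 -0.195  0.009]
scene [308.07534247 191.30136986] [301 182  15  18 146] [0.5212 0.1236 0.108 ]
tray ((207.23248291015625, 236.50955200195312), (44.53324890136719, 54.030487060546875), 61.38954162597656) [ 0.537 -0.201  0.009]
```

View pics/crop1.png

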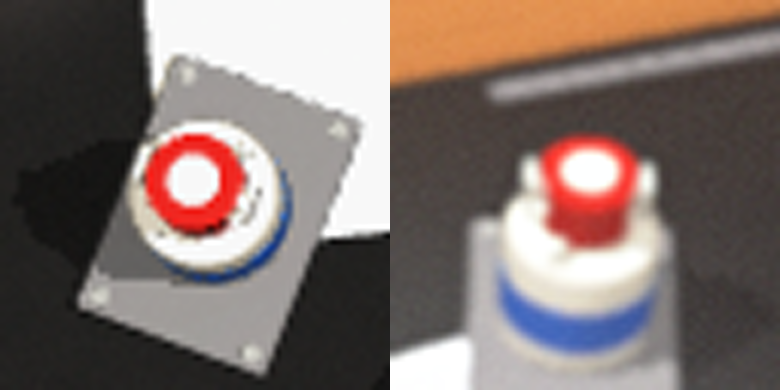

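The crop confirms it: the small red cap at (190,180) in the left half, on the blue-banded tub, with a white tab on each side in the right half. I'm moving above it now.

Call:
move_arm --motion '[[[1, 0.5, -0.5, 0.1, 0, 0, 0], [1, 0.75, -0.75, 0.1, 0, 0, 0], [1, 0.75, -0.75, 0.1, 0, 0, 0], [1, 0.75, -0.75, 0.1, 0, 0, 0], [1, 0.75, -0.75, 0.1, 0, 0, 0], [1, 0.75, -0.75, 0.1, 0, 0, 0], [1, 0.75, -0.75, 0.1, 0, 0, 0], [1, 0.75, -0.75, 0.1, 0, 0, 0]]]'

```text
time: 1.3
tool_pos: [0.3498, 0.2943, 0.2746]
tool_rot: [3.141, 0.0, 2.781]
contact_force: [1.2, 0.7, -0.1]
opening: 0.0857
grasp_force: 0.0
```

Call:
move_arm --motion '[[[1, 0.75, -0.75, 0.1, 0, 0, 0], [1, 0.75, -0.75, 0.1, 0, 0, 0], [1, 0.75, -0.75, 0, 0, 0, 0], [1, 0.75, -0.75, 0, 0, 0, 0], [1, 0.75, -0.75, 0, 0, 0, 0], [1, 0.75, -0.75, 0, 0, 0, 0], [1, 0.75, -0.75, 0, 0, 0, 0], [1, 0.4, -0.4, 0, 0, 0, 0]]]'

```text
time: 2.1
tool_pos: [0.5199, 0.1241, 0.2801]
tool_rot: [-3.141, 0.0, 2.779]
contact_force: [0.5, -0.1, -0.7]
opening: 0.0855
grasp_force: 0.0
```

Run:
```python
from h import *
c=cam('wrist');s=robot.read_state();print(s['time'],s['tool_pos'],s['tool_rot'],s['q'].round(2),-c['R'].T@c['t'])
print(proj(c,[.52,.125,.119]));cv2.imwrite('pics/w1.png',cv2.resize(c['image'],None,fx=1.5,fy=1.5))
```

```text
2.15 [0.52092469 0.12307517 0.27990346] [-3.14076085e+00  1.40717212e-03  2.77731702e+00] [ 0.23  0.3   0.16  1.43 -0.    0.6 ] [0.45392721 0.14856075 0.40367568]
[[254.08273573 188.67562008]]
```

View pics/w1.png

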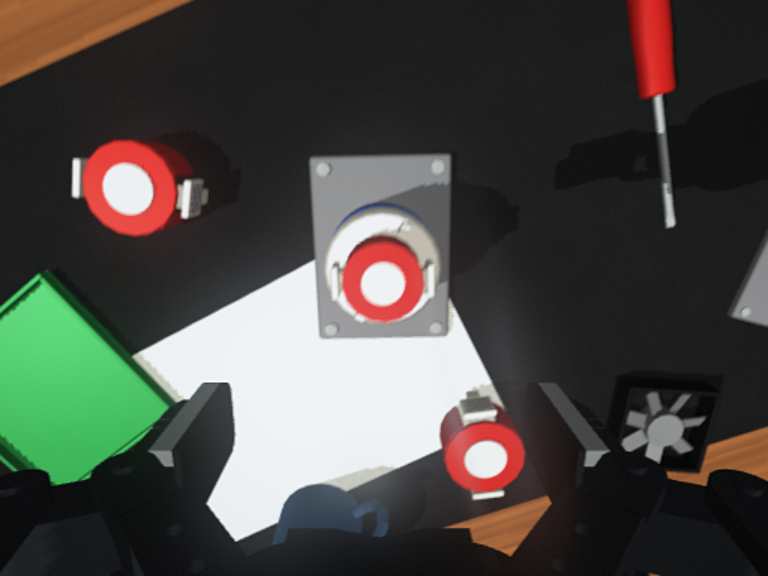

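The wrist view shows the cap's disc at (383,283) and its tabs at (335,281) and (431,277), nearly along the jaw line. I'm measuring these more exactly.

Run:
```python
from h import *
c=cam('wrist');im=c['image'];h=cv2.cvtColor(im,cv2.COLOR_BGR2HSV)
w=((h[...,1]<40)&(h[...,2]>215)).astype(np.uint8)
k,l,st,ce=cv2.connectedComponentsWithStats(w);i=l[188,255];print('disc',ce[i],st[i],ray(c,ce[i],.119).round(4))
for a,b in(((335,281),(431,277)),):
    P=[ray(c,(q[0]/1.5,q[1]/1.5),.117) for q in(a,b)];d=P[0]-P[1];print(P,np.linalg.norm(d),np.arctan2(d[1],d[0]))
s=robot.read_state();R=cv2.Rodrigues
from scipy.spatial.transform import Rotation as Ro
print(s['tool_pos'],'tool y dir',Ro.from_euler('xyz',s['tool_rot']).as_matrix()[:,1])
cv2.imwrite('pics/w2.png',cv2.resize(im[150:225,205:305],(800,600),interpolation=cv2.INTER_CUBIC))
```

```text
disc [256.45916795 185.55007704] [242 172  30  28 649] [0.5192 0.1268 0.119 ]
[array([0.51056833, 0.09823728, 0.117     ]), array([0.52878432, 0.15287946, 0.117     ])] 0.05759852465492563 -1.8925786775736415
[0.5195691  0.12445269 0.27987499] tool y dir [ 3.55880726e-01  9.34531357e-01 -2.28398594e-04]
```

View pics/w2.png

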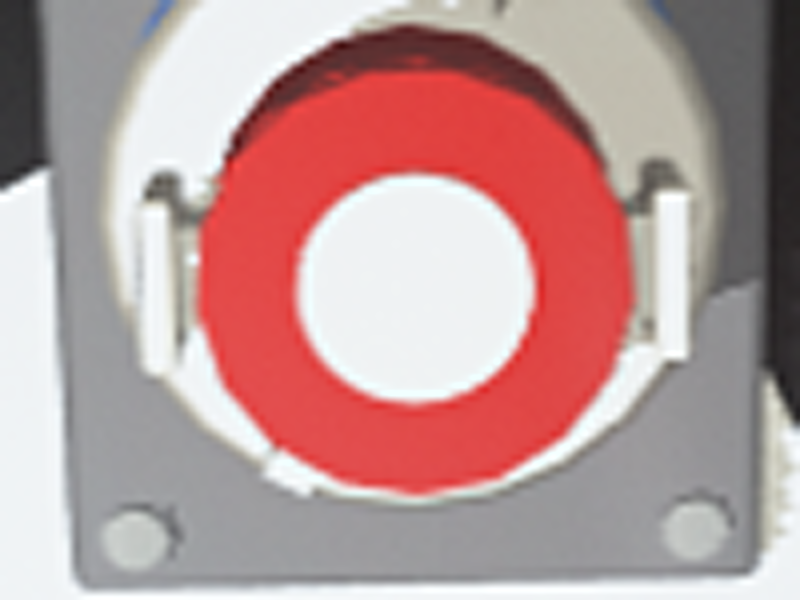

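The crop shows the disc centre at (416,288) and the tabs at (156,285) and (672,275), about 0.02 rad from the jaw line. I'm coming down to 0.18 for a second measurement.

Call:
move_arm --motion '[[[1, 0, 0, -0.5, 0, 0, 0.13], [1, 0, 0, -0.6, 0, 0, 0], [1, 0, 0, -0.6, 0, 0, 0], [1, 0, 0, -0.6, 0, 0, 0], [1, 0, 0, -0.6, 0, 0, 0], [1, 0, 0, -0.4, 0, 0, 0], [1, 0, 0, 0, 0, 0, 0], [1, 0, 0, 0, 0, 0, 0]]]'

```text
time: 3.0
tool_pos: [0.5184, 0.1263, 0.1818]
tool_rot: [3.141, 0.0, 2.801]
contact_force: [-0.6, -0.7, 0.2]
opening: 0.0857
grasp_force: 0.0
```

Run:
```python
from h import *
c=cam('wrist');im=c['image'];h=cv2.cvtColor(im,cv2.COLOR_BGR2HSV)
S=[robot.read_state()]
p=proj(c,[.5195,.1262,.119])[0].round().astype(int);print(p)
w=((h[...,1]<40)&(h[...,2]>200)).astype(np.uint8)
k,l,st,ce=cv2.connectedComponentsWithStats(w);i=l[p[1],p[0]];print('disc',ce[i],st[i],ray(c,ce[i],.119).round(4))
c2=cam('top');c2=cam('top');S.append(robot.read_state())
for s in S: print(s['tool_pos'].round(4),s['tool_rot'].round(4),s['contact_force'].round(2),s['moment'].round(3))
y0=max(0,p[1]-75);cv2.imwrite('pics/w3.png',cv2.resize(im[y0:y0+150,p[0]-100:p[0]+100],(800,600)));print(p[0]-100,y0)
```

```text
[254 230]
disc [255.58315098 235.42231947] [234 221  43  30 914] [0.5235 0.126  0.119 ]
[0.5188 0.1263 0.1822] [3.1407e+00 1.1000e-03 2.8008e+00] [-0.61  0.03 -0.01] [-0.034 -0.045  0.004]
[0.5192 0.1261 0.1825] [3.1403e+00 1.8000e-03 2.8005e+00] [-0.55  0.31 -0.25] [ 0.017 -0.001  0.017]
154 155
```

View pics/w3.png

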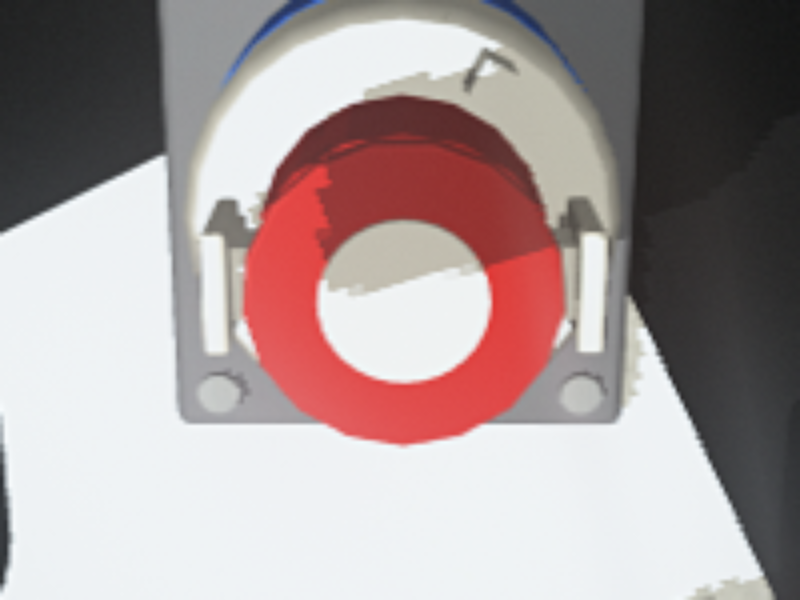

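The disc is centred at (404,301), with the tabs at (215,294) and (593,292). It is aligned and within 1 mm of the plan, so I'm going down to tab height and then closing gently.

Call:
move_arm --motion '[[[1, 0, 0, -0.5, 0, 0, 0], [1, 0, 0, -0.5, 0, 0, 0], [1, 0.01, 0.01, -0.5, 0, 0, 0], [1, 0, 0, -0.4, 0, 0, 0], [1, 0, 0, -0.37, 0, 0, 0], [1, 0, 0, 0, 0, 0, 0], [1, 0, 0, 0, 0, 0, 0], [1, 0, 0, 0, 0, 0, 0]]]' --newtons 20

```text
time: 3.95
tool_pos: [0.5194, 0.1262, 0.1139]
tool_rot: [3.141, 0.001, 2.8]
contact_force: [-0.5, 0.3, 0.8]
opening: 0.0855
grasp_force: 0.0
```

Call:
move_arm --motion '[[[0.75, 0, 0, 0, 0, 0, 0], [0.72, 0, 0, 0, 0, 0, 0], [0.7, 0, 0, 0, 0, 0, 0], [0.68, 0, 0, 0, 0, 0, 0], [0.66, 0, 0, 0, 0, 0, 0], [0.64, 0, 0, 0, 0, 0, 0], [0.62, 0, 0, 0, 0, 0, 0], [0.62, 0, 0, 0, 0, 0, 0]]]' --newtons 20

```text
time: 4.75
tool_pos: [0.5197, 0.1269, 0.1144]
tool_rot: [3.139, 0.002, 2.801]
contact_force: [-0.9, 4.0, 6.3]
opening: 0.0533
grasp_force: 11.2
```

Call:
move_arm --motion '[[[0.5, 0, 0, 0, 0, 0, 0], [0.5, 0, 0, 0, 0, 0, 0], [0.5, 0, 0, 0, 0, 0, 0], [0.5, 0, 0, 0, 0, 0, 0.15], [0.5, 0, 0, 0, 0, 0, 0.15], [0.5, 0, 0, 0, 0, 0, 0], [0.5, 0, 0, 0, 0, 0, 0], [0.5, 0, 0, 0, 0, 0, 0]]]' --newtons 22

```text
time: 5.55
tool_pos: [0.5198, 0.1267, 0.1145]
tool_rot: [3.14, 0.002, 2.846]
contact_force: [-0.9, 2.3, 7.1]
opening: 0.0519
grasp_force: 24.6
```

```bash
python3 -c "
from h import *
s=robot.read_state();print(s['moment'],s['contact_force'],s['tool_rot'],s['grasp_force'],s['opening'])"
```

```text
[0.51228187 0.03324932 0.03267533] [-0.87163677  2.34166994  7.14636194] [3.13950739e+00 2.30468191e-03 2.84555041e+00] 24.585266411304474 0.05189583406175319
```

Create r.py:
```python
from h import *
s=robot.read_state();print('Mz %.3f'%s['moment'][2],s['contact_force'].round(1),'yaw %.4f'%s['tool_rot'][2],s['opening'].round(4),s['tool_pos'].round(4))
```

```text
(no output)
```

Call:
move_arm --motion '[[[0.5, 0, 0, 0, 0, 0, 0.28], [0.5, 0, 0, 0, 0, 0, 0.28], [0.5, 0, 0, 0, 0, 0, 0.28], [0.5, 0, 0, 0, 0, 0, 0.28], [0.5, 0, 0, 0, 0, 0, 0.28], [0.5, 0, 0, 0, 0, 0, 0.26], [0.5, 0, 0, 0, 0, 0, 0], [0.5, 0, 0, 0, 0, 0, 0]]]'

```text
time: 6.35
tool_pos: [0.5201, 0.1265, 0.1146]
tool_rot: [3.14, 0.003, 3.094]
contact_force: [0.3, 1.2, 6.6]
opening: 0.0513
grasp_force: 24.6
```

```bash
python3 r.py
```

```text
Traceback (most recent call last):
  File "r.py", line 2, in <module>
    s=robot.read_state();print('Mz %.3f'%s['moment'][2],s['contact_force'].round(1),'yaw %.4f'%s['tool_rot'][2],s['opening'].round(4),s['tool_pos'].round(4))
                                                                                                                ^^^^^^^^^^^^^^^^^^
AttributeError: 'float' object has no attribute 'round'
```

```bash
sed -i "s/s\['opening'\].round(4)/round(s['opening'],4)/" r.py; python3 r.py
```

```text
Mz 0.025 [0.3 1.2 6.6] yaw 3.0945 0.0513 [0.5201 0.1265 0.1146]
```

Call:
move_arm --motion '[[[0.5, 0, 0, 0, 0, 0, 0.09], [0.5, 0, 0, 0, 0, 0, 0.09], [0.5, 0, 0, 0, 0, 0, 0.09], [0.5, 0, 0, 0, 0, 0, 0.06], [0.5, 0, 0, 0, 0, 0, 0], [0.5, 0, 0, 0, 0, 0, 0], [0.5, 0, 0, 0, 0, 0, 0], [0.5, 0, 0, 0, 0, 0, 0]]]'

```text
time: 7.15
tool_pos: [0.5201, 0.1265, 0.1146]
tool_rot: [3.141, 0.003, -3.139]
contact_force: [-0.3, 2.0, 6.8]
opening: 0.0516
grasp_force: 24.6
```

```bash
python3 r.py
```

```text
Mz -0.011 [-0.3  2.   6.8] yaw -3.1394 0.0516 [0.5201 0.1265 0.1146]
```

Call:
move_arm --motion '[[[0.5, 0, 0, 0, 0, 0, 0.09], [0.5, 0, 0, 0, 0, 0, 0.09], [0.5, 0, 0, 0, 0, 0, 0.09], [0.5, 0, 0, 0, 0, 0, 0.06], [0.5, 0, 0, 0, 0, 0, 0], [0.5, 0, 0, 0, 0, 0, 0], [0.5, 0, 0, 0, 0, 0, 0], [0.5, 0, 0, 0, 0, 0, 0]]]'

```text
time: 7.95
tool_pos: [0.5201, 0.1264, 0.1146]
tool_rot: [3.141, 0.003, -3.09]
contact_force: [0.2, 0.7, 6.9]
opening: 0.0516
grasp_force: 24.6
```

```bash
python3 r.py
```

```text
Mz -0.030 [0.2 0.7 6.9] yaw -3.0901 0.0516 [0.5201 0.1264 0.1146]
```

Call:
move_arm --motion '[[[0.5, 0, 0, 0, 0, 0, 0.09], [0.5, 0, 0, 0, 0, 0, 0.09], [0.5, 0, 0, 0, 0, 0, 0.09], [0.5, 0, 0, 0, 0, 0, 0.06], [0.5, 0, 0, 0, 0, 0, 0], [0.5, 0, 0, 0, 0, 0, 0], [0.5, 0, 0, 0, 0, 0, 0], [0.5, 0, 0, 0, 0, 0, 0]]]'

```text
time: 8.75
tool_pos: [0.5202, 0.1263, 0.1146]
tool_rot: [3.141, 0.004, -3.041]
contact_force: [0.2, 1.7, 6.8]
opening: 0.0517
grasp_force: 24.6
```

```bash
python3 r.py
```

```text
Mz -0.057 [0.2 1.7 6.8] yaw -3.0406 0.0517 [0.5202 0.1263 0.1146]
```

Call:
move_arm --motion '[[[0.5, 0, 0, 0, 0, 0, 0.09], [0.5, 0, 0, 0, 0, 0, 0.09], [0.5, 0, 0, 0, 0, 0, 0.06], [0.5, 0, 0, 0, 0, 0, 0.06], [0.5, 0, 0, 0, 0, 0, 0], [0.5, 0, 0, 0, 0, 0, 0], [0.5, 0, 0, 0, 0, 0, 0], [0.5, 0, 0, 0, 0, 0, 0]]]'

```text
time: 9.55
tool_pos: [0.5201, 0.1264, 0.1146]
tool_rot: [3.141, 0.004, -2.996]
contact_force: [0.9, 1.1, 6.8]
opening: 0.052
grasp_force: 24.6
```

```bash
python3 r.py
```

```text
Mz -0.041 [0.9 1.1 6.8] yaw -2.9955 0.052 [0.5201 0.1264 0.1146]
```

Still free. Carrying on in small steps.

Call:
move_arm --motion '[[[0.5, 0, 0, 0, 0, 0, 0.09], [0.5, 0, 0, 0, 0, 0, 0.09], [0.5, 0, 0, 0, 0, 0, 0.09], [0.5, 0, 0, 0, 0, 0, 0.06], [0.5, 0, 0, 0, 0, 0, 0], [0.5, 0, 0, 0, 0, 0, 0], [0.5, 0, 0, 0, 0, 0, 0], [0.5, 0, 0, 0, 0, 0, 0]]]'

```text
time: 10.35
tool_pos: [0.5201, 0.1265, 0.1146]
tool_rot: [3.141, 0.004, -2.946]
contact_force: [0.3, 2.6, 7.5]
opening: 0.0519
grasp_force: 24.6
```

```bash
python3 r.py
```

```text
Mz -0.022 [0.3 2.6 7.5] yaw -2.9460 0.0519 [0.5201 0.1265 0.1146]
```

Call:
move_arm --motion '[[[0.5, 0, 0, 0, 0, 0, 0.09], [0.5, 0, 0, 0, 0, 0, 0.09], [0.5, 0, 0, 0, 0, 0, 0.09], [0.5, 0, 0, 0, 0, 0, 0.06], [0.5, 0, 0, 0, 0, 0, 0], [0.5, 0, 0, 0, 0, 0, 0], [0.5, 0, 0, 0, 0, 0, 0], [0.5, 0, 0, 0, 0, 0, 0]]]'

```text
time: 11.15
tool_pos: [0.5201, 0.1265, 0.1146]
tool_rot: [3.141, 0.003, -2.896]
contact_force: [0.8, 1.7, 6.7]
opening: 0.0519
grasp_force: 24.6
```

```bash
python3 r.py
```

```text
Mz -0.032 [0.8 1.7 6.7] yaw -2.8965 0.0519 [0.5201 0.1265 0.1146]
```

Call:
move_arm --motion '[[[0.5, 0, 0, 0, 0, 0, 0.09], [0.5, 0, 0, 0, 0, 0, 0.09], [0.5, 0, 0, 0, 0, 0, 0.09], [0.5, 0, 0, 0, 0, 0, 0.06], [0.5, 0, 0, 0, 0, 0, 0], [0.5, 0, 0, 0, 0, 0, 0], [0.5, 0, 0, 0, 0, 0, 0], [0.5, 0, 0, 0, 0, 0, 0]]]'

```text
time: 11.95
tool_pos: [0.5201, 0.1265, 0.1146]
tool_rot: [3.142, 0.003, -2.847]
contact_force: [-0.4, 0.7, 6.9]
opening: 0.0515
grasp_force: 24.6
```

```bash
python3 r.py
```

```text
Mz -0.056 [-0.4  0.7  6.9] yaw -2.8469 0.0515 [0.5201 0.1265 0.1146]
```

Call:
move_arm --motion '[[[0.5, 0, 0, 0, 0, 0, 0.09], [0.5, 0, 0, 0, 0, 0, 0.09], [0.5, 0, 0, 0, 0, 0, 0.09], [0.5, 0, 0, 0, 0, 0, 0.06], [0.5, 0, 0, 0, 0, 0, 0], [0.5, 0, 0, 0, 0, 0, 0], [0.5, 0, 0, 0, 0, 0, 0], [0.5, 0, 0, 0, 0, 0, 0]]]'

```text
time: 12.75
tool_pos: [0.5201, 0.1265, 0.1146]
tool_rot: [-3.141, 0.003, -2.797]
contact_force: [1.2, 0.8, 7.1]
opening: 0.0515
grasp_force: 24.6
```

```bash
python3 r.py
```

```text
Mz -0.091 [1.2 0.8 7.1] yaw -2.7974 0.0515 [0.5201 0.1265 0.1146]
```

Call:
move_arm --motion '[[[0.5, 0, 0, 0, 0, 0, 0.06], [0.5, 0, 0, 0, 0, 0, 0.06], [0.5, 0, 0, 0, 0, 0, 0.06], [0.5, 0, 0, 0, 0, 0, 0.02], [0.5, 0, 0, 0, 0, 0, 0], [0.5, 0, 0, 0, 0, 0, 0], [0.5, 0, 0, 0, 0, 0, 0], [0.5, 0, 0, 0, 0, 0, 0]]]'

```text
time: 13.55
tool_pos: [0.5201, 0.1265, 0.1146]
tool_rot: [-3.141, 0.003, -2.767]
contact_force: [0.5, 1.8, 7.4]
opening: 0.052
grasp_force: 24.6
```

```bash
python3 r.py
```

```text
Mz -0.063 [0.5 1.8 7.4] yaw -2.7675 0.052 [0.5201 0.1265 0.1146]
```

Noise, so the cap is still free (0.72 rad so far).

Call:
move_arm --motion '[[[0.5, 0, 0, 0, 0, 0, 0.09], [0.5, 0, 0, 0, 0, 0, 0.09], [0.5, 0, 0, 0, 0, 0, 0.09], [0.5, 0, 0, 0, 0, 0, 0.06], [0.5, 0, 0, 0, 0, 0, 0], [0.5, 0, 0, 0, 0, 0, 0], [0.5, 0, 0, 0, 0, 0, 0], [0.5, 0, 0, 0, 0, 0, 0]]]'

```text
time: 14.35
tool_pos: [0.5201, 0.1264, 0.1146]
tool_rot: [-3.141, 0.003, -2.718]
contact_force: [-0.6, 1.4, 7.0]
opening: 0.0518
grasp_force: 24.6
```

```bash
python3 r.py
```

```text
Mz -0.033 [-0.6  1.4  7. ] yaw -2.7180 0.0518 [0.5201 0.1264 0.1146]
```

Call:
move_arm --motion '[[[0.5, 0, 0, 0, 0, 0, 0.09], [0.5, 0, 0, 0, 0, 0, 0.09], [0.5, 0, 0, 0, 0, 0, 0.09], [0.5, 0, 0, 0, 0, 0, 0.06], [0.5, 0, 0, 0, 0, 0, 0], [0.5, 0, 0, 0, 0, 0, 0], [0.5, 0, 0, 0, 0, 0, 0], [0.5, 0, 0, 0, 0, 0, 0]]]'

```text
time: 15.15
tool_pos: [0.5201, 0.1263, 0.1146]
tool_rot: [-3.141, 0.003, -2.669]
contact_force: [0.7, 0.4, 6.3]
opening: 0.0517
grasp_force: 24.6
```

```bash
python3 r.py
```

```text
Mz -0.024 [0.7 0.4 6.3] yaw -2.6686 0.0517 [0.5201 0.1263 0.1146]
```

Call:
move_arm --motion '[[[0.5, 0, 0, 0, 0, 0, 0.09], [0.5, 0, 0, 0, 0, 0, 0.09], [0.5, 0, 0, 0, 0, 0, 0.09], [0.5, 0, 0, 0, 0, 0, 0.06], [0.5, 0, 0, 0, 0, 0, 0], [0.5, 0, 0, 0, 0, 0, 0], [0.5, 0, 0, 0, 0, 0, 0], [0.5, 0, 0, 0, 0, 0, 0]]]'

```text
time: 15.95
tool_pos: [0.5202, 0.1263, 0.1146]
tool_rot: [-3.14, 0.003, -2.619]
contact_force: [0.7, 0.6, 7.1]
opening: 0.0516
grasp_force: 24.6
```

```bash
python3 r.py
```

```text
Mz -0.022 [0.7 0.6 7.1] yaw -2.6191 0.0516 [0.5202 0.1263 0.1146]
```

Call:
move_arm --motion '[[[0.5, 0, 0, 0, 0, 0, 0.09], [0.5, 0, 0, 0, 0, 0, 0.09], [0.5, 0, 0, 0, 0, 0, 0.09], [0.5, 0, 0, 0, 0, 0, 0.06], [0.5, 0, 0, 0, 0, 0, 0], [0.5, 0, 0, 0, 0, 0, 0], [0.5, 0, 0, 0, 0, 0, 0], [0.5, 0, 0, 0, 0, 0, 0]]]'

```text
time: 16.75
tool_pos: [0.5203, 0.1263, 0.1146]
tool_rot: [-3.14, 0.003, -2.57]
contact_force: [0.3, 0.5, 7.4]
opening: 0.0521
grasp_force: 24.6
```

```bash
python3 r.py
```

```text
Mz -0.043 [0.3 0.5 7.4] yaw -2.5696 0.0521 [0.5203 0.1263 0.1146]
```

Call:
move_arm --motion '[[[0.5, 0, 0, 0, 0, 0, 0.09], [0.5, 0, 0, 0, 0, 0, 0.09], [0.5, 0, 0, 0, 0, 0, 0.09], [0.5, 0, 0, 0, 0, 0, 0.06], [0.5, 0, 0, 0, 0, 0, 0], [0.5, 0, 0, 0, 0, 0, 0], [0.5, 0, 0, 0, 0, 0, 0], [0.5, 0, 0, 0, 0, 0, 0]]]'

```text
time: 17.55
tool_pos: [0.5203, 0.1265, 0.1147]
tool_rot: [-3.14, 0.004, -2.52]
contact_force: [-0.0, 1.4, 6.3]
opening: 0.0517
grasp_force: 24.5
```

```bash
python3 r.py
```

```text
Mz -0.044 [-0.   1.4  6.3] yaw -2.5200 0.0517 [0.5203 0.1265 0.1147]
```

Call:
move_arm --motion '[[[0.5, 0, 0, 0, 0, 0, 0.09], [0.5, 0, 0, 0, 0, 0, 0.09], [0.5, 0, 0, 0, 0, 0, 0.09], [0.5, 0, 0, 0, 0, 0, 0.06], [0.5, 0, 0, 0, 0, 0, 0], [0.5, 0, 0, 0, 0, 0, 0], [0.5, 0, 0, 0, 0, 0, 0], [0.5, 0, 0, 0, 0, 0, 0]]]'

```text
time: 18.35
tool_pos: [0.5203, 0.1266, 0.1146]
tool_rot: [-3.14, 0.004, -2.47]
contact_force: [0.7, 1.2, 7.5]
opening: 0.0517
grasp_force: 24.5
```

```bash
python3 r.py
```

```text
Mz -0.052 [0.7 1.2 7.5] yaw -2.4704 0.0517 [0.5203 0.1266 0.1146]
```

Call:
move_arm --motion '[[[0.5, 0, 0, 0, 0, 0, 0.09], [0.5, 0, 0, 0, 0, 0, 0.09], [0.5, 0, 0, 0, 0, 0, 0.09], [0.5, 0, 0, 0, 0, 0, 0.06], [0.5, 0, 0, 0, 0, 0, 0], [0.5, 0, 0, 0, 0, 0, 0], [0.5, 0, 0, 0, 0, 0, 0], [0.5, 0, 0, 0, 0, 0, 0]]]'

```text
time: 19.15
tool_pos: [0.5203, 0.1266, 0.1147]
tool_rot: [-3.14, 0.004, -2.421]
contact_force: [0.6, 1.3, 6.3]
opening: 0.0515
grasp_force: 24.5
```

```bash
python3 r.py
```

```text
Mz -0.045 [0.6 1.3 6.3] yaw -2.4209 0.0515 [0.5203 0.1266 0.1147]
```

Call:
move_arm --motion '[[[0.5, 0, 0, 0, 0, 0, 0.09], [0.5, 0, 0, 0, 0, 0, 0.09], [0.5, 0, 0, 0, 0, 0, 0.09], [0.5, 0, 0, 0, 0, 0, 0.06], [0.5, 0, 0, 0, 0, 0, 0], [0.5, 0, 0, 0, 0, 0, 0], [0.5, 0, 0, 0, 0, 0, 0], [0.5, 0, 0, 0, 0, 0, 0]]]'

```text
time: 19.95
tool_pos: [0.5203, 0.1267, 0.1147]
tool_rot: [-3.14, 0.004, -2.371]
contact_force: [0.7, 1.6, 6.3]
opening: 0.0519
grasp_force: 24.5
```

```bash
python3 r.py
```

```text
Mz -0.082 [0.7 1.6 6.3] yaw -2.3713 0.0519 [0.5203 0.1267 0.1147]
```

Call:
move_arm --motion '[[[0.5, 0, 0, 0, 0, 0, 0.08], [0.5, 0, 0, 0, 0, 0, 0.08], [0.5, 0, 0, 0, 0, 0, 0.07], [0.5, 0, 0, 0, 0, 0, 0.04], [0.5, 0, 0, 0, 0, 0, 0], [0.5, 0, 0, 0, 0, 0, 0], [0.5, 0, 0, 0, 0, 0, 0], [0.5, 0, 0, 0, 0, 0, 0]]]'

```text
time: 20.75
tool_pos: [0.5201, 0.1267, 0.1146]
tool_rot: [-3.14, 0.003, -2.331]
contact_force: [1.1, 1.8, 7.2]
opening: 0.0522
grasp_force: 24.6
```

```bash
python3 r.py
```

```text
Mz -0.105 [1.1 1.8 7.2] yaw -2.3309 0.0522 [0.5201 0.1267 0.1146]
```

Call:
move_arm --motion '[[[0.5, 0, 0, 0, 0, 0, 0.05], [0.5, 0, 0, 0, 0, 0, 0.05], [0.5, 0, 0, 0, 0, 0, 0.05], [0.5, 0, 0, 0, 0, 0, 0.05], [0.5, 0, 0, 0, 0, 0, 0], [0.5, 0, 0, 0, 0, 0, 0], [0.5, 0, 0, 0, 0, 0, 0], [0.5, 0, 0, 0, 0, 0, 0]]]'

```text
time: 21.55
tool_pos: [0.5198, 0.1268, 0.1146]
tool_rot: [-3.141, 0.003, -2.301]
contact_force: [-1.0, 2.0, 6.8]
opening: 0.0519
grasp_force: 24.7
```

```bash
python3 r.py
```

```text
Mz -0.097 [-1.   2.   6.8] yaw -2.3009 0.0519 [0.5198 0.1268 0.1146]
```

Call:
move_arm --motion '[[[0.5, 0, 0, 0, 0, 0, 0.05], [0.5, 0, 0, 0, 0, 0, 0.05], [0.5, 0, 0, 0, 0, 0, 0.05], [0.5, 0, 0, 0, 0, 0, 0.05], [0.5, 0, 0, 0, 0, 0, 0], [0.5, 0, 0, 0, 0, 0, 0], [0.5, 0, 0, 0, 0, 0, 0], [0.5, 0, 0, 0, 0, 0, 0]]]'

```text
time: 22.35
tool_pos: [0.5199, 0.1264, 0.1145]
tool_rot: [-3.14, 0.003, -2.271]
contact_force: [0.2, 0.9, 7.1]
opening: 0.0517
grasp_force: 24.6
```

```bash
python3 r.py
```

```text
Mz -0.134 [0.2 0.9 7.1] yaw -2.2713 0.0517 [0.5199 0.1264 0.1145]
```

Call:
move_arm --motion '[[[0.5, 0, 0, 0, 0, 0, 0.05], [0.5, 0, 0, 0, 0, 0, 0.05], [0.5, 0, 0, 0, 0, 0, 0.05], [0.5, 0, 0, 0, 0, 0, 0], [0.5, 0, 0, 0, 0, 0, 0], [0.5, 0, 0, 0, 0, 0, 0], [0.5, 0, 0, 0, 0, 0, 0], [0.5, 0, 0, 0, 0, 0, 0]]]'

```text
time: 23.15
tool_pos: [0.5199, 0.1264, 0.1145]
tool_rot: [-3.14, 0.002, -2.249]
contact_force: [0.8, 1.2, 6.6]
opening: 0.0517
grasp_force: 24.6
```

```bash
python3 r.py; python3 -c "
from h import *
for i in range(4): cam('scene'); print(robot.read_state()['moment'].round(3))"
```

```text
Mz -0.264 [0.8 1.2 6.6] yaw -2.2493 0.0517 [0.5199 0.1264 0.1145]
[ 0.301  0.061 -0.344]
[ 0.379  0.061 -0.273]
[ 0.428  0.041 -0.36 ]
[ 0.354  0.09  -0.305]
```

The stop is felt: Mz is about -0.31 N m at 1.23 rad. I'm backing off 0.06 rad to unload it, then starting a slow lift.

Call:
move_arm --motion '[[[0.5, 0, 0, 0, 0, 0, -0.1], [0.5, 0, 0, 0, 0, 0, -0.1], [0.5, 0, 0, 0, 0, 0, -0.1], [0.5, 0, 0, 0, 0, 0, -0.1], [0.5, 0, 0, 0, 0, 0, 0], [0.5, 0, 0, 0, 0, 0, 0], [0.5, 0, 0, 0.05, 0, 0, 0], [0.5, 0, 0, 0.05, 0, 0, 0]]]'

```text
time: 24.15
tool_pos: [0.5194, 0.1263, 0.1165]
tool_rot: [-3.141, 0.001, -2.308]
contact_force: [2.5, 2.5, 0.5]
opening: 0.0515
grasp_force: 23.0
```

```bash
python3 r.py
```

```text
Mz -0.060 [2.5 2.5 0.5] yaw -2.3084 0.0515 [0.5194 0.1263 0.1165]
```

Call:
move_arm --motion '[[[0.5, 0, 0, 0.03, 0, 0, 0], [0.5, 0, 0, 0.03, 0, 0, 0], [0.5, 0, 0, 0.03, 0, 0, 0], [0.5, 0, 0, 0.03, 0, 0, 0], [0.5, 0, 0, 0, 0, 0, 0], [0.5, 0, 0, 0, 0, 0, 0], [0.5, 0, 0, 0, 0, 0, 0], [0.5, 0, 0, 0, 0, 0, 0]]]'

```text
time: 24.95
tool_pos: [0.5191, 0.1264, 0.119]
tool_rot: [3.141, 0.0, -2.308]
contact_force: [4.2, 3.4, -4.7]
opening: 0.052
grasp_force: 24.8
```

```bash
python3 r.py
```

```text
Mz -0.064 [ 4.2  3.4 -4.7] yaw -2.3084 0.052 [0.5191 0.1264 0.119 ]
```

Run:
```python
from h import *
a=cam('scene');b=cam('wrist')
p=proj(a,[.52,.126,.105])[0].astype(int);q=proj(b,[.52,.126,.119])[0].astype(int);print(p,q)
A=cv2.resize(a['image'][p[1]-32:p[1]+32,p[0]-21:p[0]+21],(390,594),interpolation=cv2.INTER_CUBIC)
y=min(q[1]+75,384);B=cv2.resize(b['image'][y-198:y,q[0]-65:q[0]+65],(390,594))
cv2.imwrite('pics/c4.png',np.hstack([A,B]));s=robot.read_state();print(s['contact_force'],s['moment'],s['tool_pos'])
```

```text
[308 190] [250 282]
[ 4.49028955  3.55634878 -4.32876908] [ 0.73590456 -0.94689807 -0.07154574] [0.51911677 0.12637667 0.11902277]
```

View pics/c4.png

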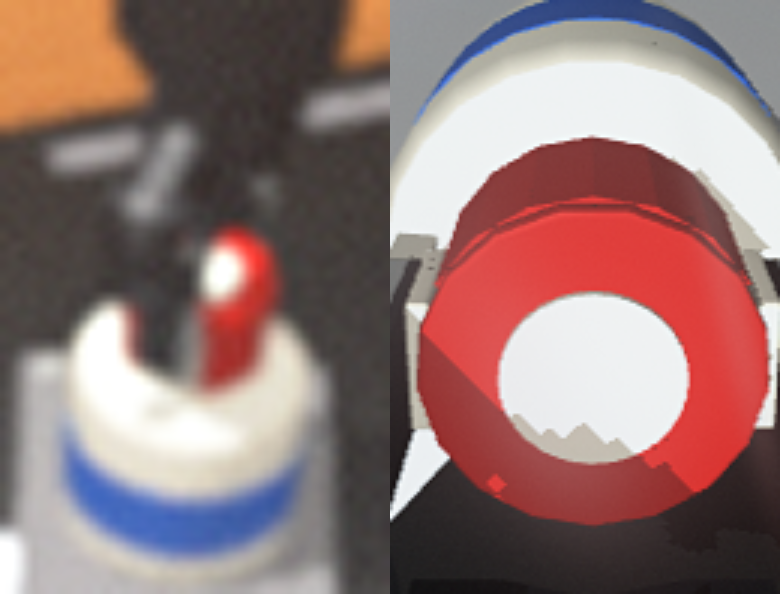

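Run:
```python
from h import *
b=cam('wrist');print(b['fx'],-b['R'].T@b['t'], 'tool',robot.read_state()['tool_pos'])
q=(250-65+(594-390)/3, 384-198+378/3)
# disc row/col from the crop; edges 498..690
y=min(282+75,384)
q=((498+690-2*390)/6+185, y-198+378/3); w=(690-498)/3
o=-b['R'].T@b['t']
print(q,w)
for z in(.117,.119,.121,.123,.125):
    P=ray(b,q,z);dep=(b['R']@P+b['t'])[2];print(z,P.round(4),'diam mm',1000*w*dep/b['fx'])
# reference: first view w2: 238/8 px wide at tool z .28 ; w3: 174/4 at tool z .1822
for w0,tz in((238/8,.280),(174/4,.1820)):
    C=o+np.array([0,0,tz-robot.read_state()['tool_pos'][2]])
    # same orientation of camera to horizontal; depth of cap top on axis (yaw-invariant)
    P=np.array([*ray(b,q,.119)[:2],.119]); print('ref diam',1000*w0*(b['R']@(P-C))[2]/b['fx'])
```

```text
327.0509037420495 [0.47163032 0.07370877 0.24259885] tool [0.51910219 0.12635141 0.11903897]
(253.0, 285.0) 64.0
0.117 [0.5209 0.1284 0.117 ] diam mm 27.602720392730205
0.119 [0.5201 0.1276 0.119 ] diam mm 27.163182589012596
0.121 [0.5193 0.1267 0.121 ] diam mm 26.72364478529498
0.123 [0.5185 0.1258 0.123 ] diam mm 26.28410698157737
0.125 [0.5177 0.1249 0.125 ] diam mm 25.844569177859753
ref diam 26.697723602392518
ref diam 26.510347030198137
```

The disc reads about 2 to 4 mm higher than when seated (z about 0.121 to 0.122), and the forces are small. I'm lifting a little more and watching the force.

Call:
move_arm --motion '[[[0.5, 0.01, 0.01, 0.03, 0, 0, 0], [0.5, 0.01, 0.01, 0.03, 0, 0, 0], [0.5, 0, 0, 0.03, 0, 0, 0], [0.5, 0, 0, 0, 0, 0, 0], [0.5, 0, 0, 0, 0, 0, 0], [0.5, 0, 0, 0, 0, 0, 0], [0.5, 0, 0, 0, 0, 0, 0], [0.5, 0, 0, 0, 0, 0, 0]]]'

```text
time: 25.9
tool_pos: [0.5192, 0.1265, 0.1225]
tool_rot: [-3.142, -0.0, -2.309]
contact_force: [2.9, 1.4, -5.6]
opening: 0.0515
grasp_force: 24.7
```

```bash
python3 r.py
```

```text
Mz -0.105 [ 2.9  1.4 -5.6] yaw -2.3085 0.0515 [0.5192 0.1265 0.1225]
```

Run:
```python
from h import *
b=cam('wrist')
o=cv2.imread('pics/c4.png')[:,390:];o=cv2.resize(o,(130,198),interpolation=cv2.INTER_AREA)
n=b['image']; T=o[90:160,15:115]   # cap top
r=cv2.matchTemplate(n,T,cv2.TM_CCOEFF_NORMED);_,v,_,l=cv2.minMaxLoc(r);print('cap shift px',l[0]-(185+15),l[1]-(159+90),v)
T=o[20:45,5:125];r=cv2.matchTemplate(n,T,cv2.TM_CCOEFF_NORMED);_,v,_,l=cv2.minMaxLoc(r);print('tub shift px',l[0]-190,l[1]-179,v)
print(proj(b,[[.5195,.1264,z] for z in(.119,.1225,.125,.128)]))
```

```text
cap shift px 0 0 0.9935103058815002
tub shift px 0 -1 0.9935710430145264
[[252.1416213  277.84780258]
 [252.14181972 281.98556115]
 [252.14196746 285.06645706]
 [252.14215179 288.91038421]]
```

The cap stays fixed in the wrist view while the tool rises, so it is coming off. Continuing straight up.

Call:
move_arm --motion '[[[0.5, 0, 0, 0.06, 0, 0, 0], [0.5, 0, 0, 0.06, 0, 0, 0], [0.5, 0, 0, 0.06, 0, 0, 0], [0.5, 0, 0, 0.06, 0, 0, 0], [0.5, 0, 0, 0.06, 0, 0, 0], [0.5, 0, 0, 0, 0, 0, 0], [0.5, 0, 0, 0, 0, 0, 0], [0.5, 0, 0, 0, 0, 0, 0]]]'

```text
time: 26.75
tool_pos: [0.5192, 0.1266, 0.1315]
tool_rot: [3.141, -0.0, -2.308]
contact_force: [0.3, 0.0, -0.6]
opening: 0.0514
grasp_force: 25.9
```

```bash
python3 r.py
```

```text
Mz 0.077 [ 0.3  0.  -0.6] yaw -2.3084 0.0514 [0.5192 0.1266 0.1315]
```

Call:
move_arm --motion '[[[0.5, 0, 0, 0.3, 0, 0, 0], [0.5, 0, 0, 0.5, 0, 0, 0], [0.5, 0, 0, 0.5, 0, 0, 0], [0.5, 0, 0, 0.5, 0, 0, 0], [0.5, 0, -0.2, 0.4, 0, 0, 0], [0.5, 0.1, -0.5, 0, 0, 0, 0], [0.5, 0.1, -0.6, 0, 0, 0, 0], [0.5, 0.1, -0.7, 0, 0, 0, 0]]]'

```text
time: 27.55
tool_pos: [0.5282, 0.0652, 0.1971]
tool_rot: [3.141, -0.001, -2.308]
contact_force: [0.5, -0.3, -0.5]
opening: 0.0513
grasp_force: 25.9
```

Call:
move_arm --motion '[[[0.5, 0.1, -0.7, 0, 0, 0, 0], [0.5, 0.1, -0.7, 0, 0, 0, 0], [0.5, 0.1, -0.7, 0, 0, 0, 0], [0.5, 0, -0.7, 0, 0, 0, 0], [0.5, 0, -0.7, 0, 0, 0, 0], [0.5, 0, -0.7, 0, 0, 0, 0], [0.5, 0, -0.7, 0, 0, 0, 0], [0.5, 0, -0.7, 0, 0, 0, 0]]]'

```text
time: 28.35
tool_pos: [0.5365, -0.1034, 0.1967]
tool_rot: [3.141, -0.001, -2.309]
contact_force: [0.9, -0.1, -1.2]
opening: 0.0514
grasp_force: 25.9
```

Call:
move_arm --motion '[[[0.5, 0, -0.7, 0, 0, 0, 0], [0.5, 0, -0.7, 0, 0, 0, 0], [0.5, 0, -0.7, 0, 0, 0, 0], [0.5, 0, -0.7, 0, 0, 0, 0], [0.5, 0, -0.4, 0, 0, 0, 0], [0.5, 0, 0, 0, 0, 0, 0], [0.5, 0, 0, 0, 0, 0, 0], [0.5, 0, 0, 0, 0, 0, 0]]]'

```text
time: 29.15
tool_pos: [0.5373, -0.1966, 0.1973]
tool_rot: [3.141, 0.0, -2.308]
contact_force: [-0.4, 0.2, -0.3]
opening: 0.0516
grasp_force: 25.9
```

Run:
```python
from h import *
a=cam('wrist');b=cam('scene');s=robot.read_state();print(s['tool_pos'],s['contact_force'],s['opening'],s['grasp_force'])
p=proj(b,s['tool_pos'])[0].astype(int)
B=cv2.resize(b['image'][p[1]-55:p[1]+55,p[0]-55:p[0]+55],(400,400),interpolation=cv2.INTER_CUBIC)
A=cv2.resize(a['image'],(400,300));cv2.imwrite('pics/c5.png',np.hstack([np.vstack([A,np.zeros((100,400,3),np.uint8)]),B]))
```

```text
[ 0.5374549  -0.19640183  0.19753911] [ 0.56334119  0.8761545  -0.54565182] 0.051923538579977384 25.86743652820587
```

View pics/c5.png

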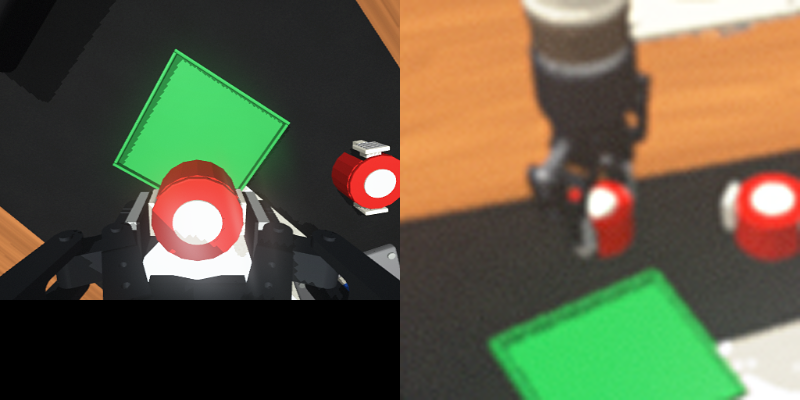

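The left half shows the cap held upright at (197,222) with the tray ahead of it, and the right half shows the cap above the tray. I'm lowering it now and feeling for the floor.

Call:
move_arm --motion '[[[0.5, 0, 0, -0.5, 0, 0, 0], [0.5, 0, 0, -0.8, 0, 0, 0], [0.5, 0, 0, -0.8, 0, 0, 0], [0.5, 0, 0, -0.8, 0, 0, 0], [0.5, 0, 0, -0.8, 0, 0, 0], [0.5, 0, 0, -0.8, 0, 0, 0], [0.5, 0, 0, -0.5, 0, 0, 0], [0.5, 0, 0, -0.17, 0, 0, 0]]]'

```text
time: 30.05
tool_pos: [0.5362, -0.196, 0.0405]
tool_rot: [3.138, -0.001, -2.307]
contact_force: [0.9, 1.1, -0.3]
opening: 0.052
grasp_force: 25.9
```

Call:
move_arm --motion '[[[0.5, 0, 0, -0.05, 0, 0, 0], [0.5, 0, 0, -0.05, 0, 0, 0], [0.5, 0, 0, -0.03, 0, 0, 0], [0.5, 0, 0, -0.03, 0, 0, 0], [0.5, 0, 0, 0, 0, 0, 0], [0.5, 0, 0, 0, 0, 0, 0], [0.5, 0, 0, 0, 0, 0, 0], [0.5, 0, 0, 0, 0, 0, 0]]]'

```text
time: 30.85
tool_pos: [0.5374, -0.1973, 0.0377]
tool_rot: [-3.141, 0.0, -2.308]
contact_force: [-0.1, 0.3, -0.4]
opening: 0.0516
grasp_force: 25.9
```

Call:
move_arm --motion '[[[0.5, 0, 0, -0.03, 0, 0, 0], [0.5, 0, 0, -0.03, 0, 0, 0], [0.5, 0, 0, -0.03, 0, 0, 0], [0.5, 0, 0, 0, 0, 0, 0], [0.5, 0, 0, 0, 0, 0, 0], [0.5, 0, 0, 0, 0, 0, 0], [0.5, 0, 0, 0, 0, 0, 0], [0.5, 0, 0, 0, 0, 0, 0]]]'

```text
time: 31.65
tool_pos: [0.5375, -0.1973, 0.035]
tool_rot: [-3.141, 0.0, -2.308]
contact_force: [0.0, 1.2, -0.3]
opening: 0.0517
grasp_force: 25.9
```

Call:
move_arm --motion '[[[0.5, 0, 0, -0.03, 0, 0, 0], [0.5, 0, 0, -0.03, 0, 0, 0], [0.5, 0, 0, 0, 0, 0, 0], [0.5, 0, 0, 0, 0, 0, 0], [0.5, 0, 0, 0, 0, 0, 0], [0.5, 0, 0, 0, 0, 0, 0], [0.5, 0, 0, 0, 0, 0, 0], [0.5, 0, 0, 0, 0, 0, 0]]]'

```text
time: 32.45
tool_pos: [0.5374, -0.1973, 0.0331]
tool_rot: [-3.142, 0.0, -2.308]
contact_force: [-0.2, -0.1, -0.1]
opening: 0.0514
grasp_force: 25.9
```

Call:
move_arm --motion '[[[0.5, 0, 0, -0.03, 0, 0, 0], [0.5, 0, 0, -0.02, 0, 0, 0], [0.5, 0, 0, 0, 0, 0, 0], [0.5, 0, 0, 0, 0, 0, 0], [0.5, 0, 0, 0, 0, 0, 0], [0.5, 0, 0, 0, 0, 0, 0], [0.5, 0, 0, 0, 0, 0, 0], [0.5, 0, 0, 0, 0, 0, 0]]]'

```text
time: 33.25
tool_pos: [0.5375, -0.1973, 0.0327]
tool_rot: [-3.141, 0.0, -2.308]
contact_force: [-2.5, 0.8, 6.2]
opening: 0.0517
grasp_force: 27.7
```

The cap is touching the floor with about 6 N. Releasing.

Call:
move_arm --motion '[[[0.62, 0, 0, 0.02, 0, 0, 0], [0.66, 0, 0, 0, 0, 0, 0], [0.7, 0, 0, 0, 0, 0, 0], [0.75, 0, 0, 0, 0, 0, 0], [0.85, 0, 0, 0, 0, 0, 0], [1, 0, 0, 0, 0, 0, 0], [1, 0, 0, 0, 0, 0, 0], [1, 0, 0, 0, 0, 0, 0]]]'

```text
time: 34.05
tool_pos: [0.5374, -0.1973, 0.0322]
tool_rot: [-3.142, 0.0, -2.308]
contact_force: [0.1, -0.2, 0.5]
opening: 0.0852
grasp_force: 0.0
```

Call:
move_arm --motion '[[[1, 0, 0, 0.1, 0, 0, 0], [1, 0, 0, 0.3, 0, 0, 0], [1, 0, 0, 0.5, 0, 0, 0], [1, 0, 0, 0.7, 0, 0, 0], [1, 0, 0, 0.8, 0, 0, 0], [1, 0, 0, 0.8, 0, 0, 0], [1, 0, 0, 0.8, 0, 0, 0], [1, 0, 0, 0.5, 0, 0, 0]]]'

```text
time: 34.85
tool_pos: [0.5383, -0.1976, 0.1704]
tool_rot: [-3.138, 0.001, -2.308]
contact_force: [0.4, -0.1, 0.2]
opening: 0.0853
grasp_force: 0.0
```

Run:
```python
from h import *
cam('top');a=cam('wrist');b=cam('scene');s=robot.read_state();print(s['time'],s['tool_pos'],s['contact_force'],s['opening'])
A=cv2.resize(a['image'],(400,300));B=cv2.resize(b['image'][120:330,120:400],(400,300),interpolation=cv2.INTER_CUBIC)
cv2.imwrite('pics/c6.png',np.hstack([A,B]))
```

```text
35.0 [ 0.53832981 -0.19766456  0.16901102] [ 0.12647649  0.49108161 -0.26774774] 0.08553301155229501
```

View pics/c6.png

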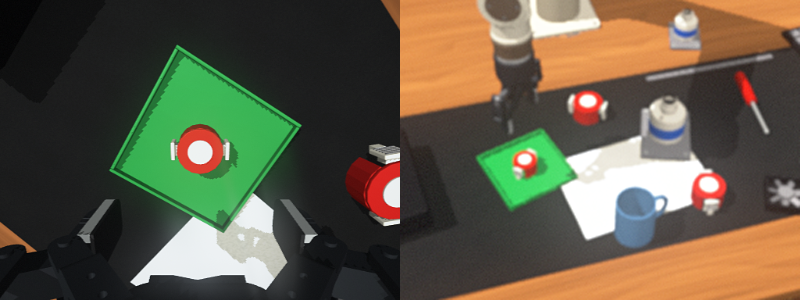

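The cap stands upright at (200,152), near the middle of the tray. The tub is open, the mug, fan and screwdriver are where they were, and the gripper is clear.

```bash
python3 -c "
from h import *
print(job_done())"
```

```text
the job is handed in; nothing more can be done
None
```

The tub is open and the red cap stands right way up near the middle of the green tray, with nothing else moved; I handed the job in at about 35 s of the 67 s allowed, and no verdict came back.

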